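# Load the shaker with the heavy jars

### The arm

A 7-joint arm with a two-finger parallel gripper is mounted at the origin on the work surface. World frame = base frame: x ahead of the robot, y to its left, z up, the work surface at z = 0. Lengths are in m, angles in rad, forces in N, time in s.
With the tool pointing down it reaches from about 0.35 to 0.9 m from the base axis. Payload 8.1 kg.
Tool frame: the origin (TCP) lies midway between the tips of the shut fingers; the grasp point (between the pads) lies arm.grip_point_offset behind it (arm.grip_point_offset is the distance from the TCP to the grasp point, in m); y points along the fingers, z is the direction in which the jaws open and shut, and the axes are right-handed (so a half turn about y gives the same grasp; the last joint's range is limited). The gripper opens to 92 mm and grips with 3 to 60 N. Pads are 19 mm wide; open, the fingers measure 130 mm over their backs; the gripper's body (75 mm by 190 mm) begins 47 mm behind the grasp point.
Start: joints at [1.084, 0.434, 0.025, 1.573, -0.012, 1.134, -0.075], TCP at [0.234, -0.58, 0.227] pointing down, gripper open.
Joint ranges: [-2.62, 2.62], [-0.44, 2.09], [-1.27, 1.32], [0.08, 2.57], [-1.32, 4.46], [0.12, 2], [-2.74, 2.74]. Speed limits (rad/s): [2.22, 2.22, 3.01, 3.01, 3.14, 3.14, 3.14].

### API

Orientations are given as a rotation vector (axis times angle).
In Python, from cell import arm, get_image, camera_info gives the robot as it stands.
- The arm moves only by the tool carry_out, never from a script. Its argument "steps" is one flat list of numbers, 5 for each row, row after row: the opening, from 0 (shut) to 1 (fully open), then the shift along the world's x, y, z in units of 0.1 m (1.0 is 0.1 m), then the turn about the world's z in units of 45 degrees (1.0 is 45 degrees). In form: [hand, dx, dy, dz, spin, hand, dx, dy, dz, spin, ...]. A call has 1 to 12 rows; each row is the pose to reach, as a shift and turn from the pose commanded when the call began; what a row does not reach only later rows make up. A row lasts 1/10 s, in which the tool goes at most 50 mm and 8.59 degrees, less where a joint would pass 70% of its speed; a pose out of reach is approached as far as the arm can. A call with a number of a shift or a turn outside -1 to 1 is refused whole. A call with a gripper value outside its range is refused whole. The fingers move at their own pace and stop on an object; "grip_force" is the grip in N (left out, the last holds). Time passes only in rows, so rows that repeat a pose let the fingers close. It gives the time, the measured TCP pose, the force and the opening at its end, in the units of the state.
- arm.observe(): the state, without advancing time (a new reading comes with each control period).
- get_image(name): name is "scene" or "top"; returns (picture, depth): 384x512x3 uint8, red, green, blue; 384x512 float32, m along the optical axis (not along the pixel's ray), 0 where there is no reading.
- camera_info(name): a dict with "fovy" (degrees; the focal length in pixels is half the picture's height over the tangent of half this angle, whatever the lens; pixels are square), "cx", "cy" (the principal point, pixels), "dist_coeffs" ([k1, k2, p1, p2, k3] as OpenCV has them; the pictures are not rectified), "R" (3x3) and "t" (3): a world point X has camera coordinates R X + t. Camera axes: x right, y down, z forward; pixel columns grow to the right and rows downward; lengths in m; the calibration is good to about 2 mm. A picture is of the moment at which its call begins. camera_info takes no time and is no camera call.
- arm.sign_off(): hands the job in, once; it reports no verdict.
The state is a dict: "clock": time; "joints": joint angles; "dq": joint speeds; "joint_efforts": joint torques, N m; "position": TCP position; "ee_rot": TCP orientation; "force": force on the tool from outside, world axes, zero at the start; "ft_torque": the same for the moment, N m; "width": opening from 0.0 (shut) to 1.0 (fully open).
Only numpy, scipy, OpenCV 4.12 (cv2) and the standard library are available. Lean on these libraries where they do the work, as an engineer would, in place of code of your own. Each camera call takes 0.05 s, during which the arm holds its last target. There are 200 camera calls.

### The job

Two of the three identical white jars hold a steel grinding slug and one is empty: tell them apart by their weight in the grip. Stand the two heavy jars upright side by side on the shaker's platform, between its fixed fence and its open clamp bar, and stand the empty one in the grey return tray; once both heavy jars are on the platform, slide the clamp bar up so that it traps both of them against the fence. Set the jars down rather than dropping them, never tip one over, and leave the glassware alone.

Things in the scene. Friction and masses are not known exactly. Their poses are not given: they have to be found in the camera images.
- jar_1_mid (a point): one of three identical closed white plastic jars, square, 52 x 52 x 76 mm plus a grey round cap (42 mm across), 92 mm tall in all, standing on the bench; this point is its centre, 46 mm above its underside; x, y square to its flat sides, z up. Two jars hold a loose steel slug (0.42 to 0.52 kg in all), one is empty (about 0.1 kg); which is which changes every time and only the weight tells
- jar_2_mid (a point): one of three identical closed white plastic jars, square, 52 x 52 x 76 mm plus a grey round cap (42 mm across), 92 mm tall in all, standing on the bench; this point is its centre, 46 mm above its underside; x, y square to its flat sides, z up. Two jars hold a loose steel slug (0.42 to 0.52 kg in all), one is empty (about 0.1 kg); which is which changes every time and only the weight tells
- jar_3_mid (a point): one of three identical closed white plastic jars, square, 52 x 52 x 76 mm plus a grey round cap (42 mm across), 92 mm tall in all, standing on the bench; this point is its centre, 46 mm above its underside; x, y square to its flat sides, z up. Two jars hold a loose steel slug (0.42 to 0.52 kg in all), one is empty (about 0.1 kg); which is which changes every time and only the weight tells
- shaker: orbital shaker, fixed, switched off, white, 270 (x) x 300 (y) mm; origin on the bench under its centre; x points to the fence side (away from the robot; yaw varies), z up. Fixed aluminium fence along its y: inner face 100 mm from the centre on the +x side, 250 mm long, top 22 mm above the platform. The clamp bar lies parallel, nearer the robot
- platform: the shaker's flat black rubber-topped plate, 250 (x) x 280 (y) mm, fixed; origin at the centre of its upper face, 88 mm above the bench, axes as the shaker's
- platform_mid (a point): centre of the platform's upper face, 88 mm above the bench, axes as the shaker's
- clamp_bar (a joint): clamp bar's travel along the shaker's +x towards the fence, in m: 0 fully open (140 mm between the bar's jar face and the fence's inner face); gap = 0.140 minus this value; stop at 0.096. Starts 0 to 0.03; slides with about 3 N of friction and stays where left. Against two jars square on the fence it reads about 0.088
- bar_tab (a point): upright grey tab on the clamp bar's middle, for moving it, 20 (shaker x) x 18 (shaker y) mm, top 68 mm above the platform; this point is on its axis, 53 mm above the platform, and 40 mm behind (shaker -x) the bar's jar face. The bar is 250 mm long, its top 22 mm above the platform
- tray: grey plastic open return tray fixed to the bench, 170 (x) x 150 (y) mm outside, walls 34 mm high and 4 mm thick, floor 4 mm thick; origin under its centre on the bench, yaw varies
- amber_bottle: bystander: amber glass bottle, 72 mm across, 150 mm tall, standing beyond the jars; origin under its centre
- beaker: bystander: glass beaker, 72 mm across, 90 mm tall; origin under its centre
- petri_dish: bystander: closed glass petri dish, 90 mm across, 15 mm tall, lying beyond the shaker; origin under its centre
Mind the look-alikes: they are no part of the job. Leave any orange or purple look-alike of the part that bears jar_3_mid alone.

How it is judged:
By the outcome, as a careful person would: the job done as asked, in the order asked, and still so for the second after the job is handed in, with the robot touching nothing.
It also fails if it takes over 72 s, if anything falls off the work surface, if the arm or the gripper's body presses on something with over 40 N, if the wrist force passes 120 N, or if a joint passes its speed limit or range.

## Working session

There is one attempt and no reset: what is moved stays moved. The work goes in short steps, Python scripts to look and compute and a tool call to move; the robot and the scene stay as the last step left them, time stands still between calls to the robot, and variables do not carry over. Pictures are saved under pics/ and viewed, about 8 in all and at most 12, crops included, and the job is handed in when it is done.

Besides the shell and the picture viewer there is one more tool, called as name(argument=value, ...) on one line, values as JSON. carry_out: Moves the arm, as the interface text tells. Shifts and turns lie within -1 to 1; 1 stands for 0.1 m of shift or 45 degrees of turn. Its arguments: {"type":"object","properties":{"steps":{"type":"array","items":{"type":"number"}},"grip_force":{"type":"number"}},"required":["steps"]}

```bash
mkdir -p pics; cat > h.py <<'E'
import numpy as np, cv2
from cell import arm, get_image, camera_info
def K(name):
    c=camera_info(name); f=192/np.tan(np.radians(c["fovy"])/2)
    return np.array([[f,0,c["cx"]],[0,f,c["cy"]],[0,0,1.]]),np.array(c["dist_coeffs"],float),np.array(c["R"]),np.array(c["t"])
def cloud(name,depth):
    k,d,R,t=K(name); h,w=depth.shape
    u,v=np.meshgrid(np.arange(w),np.arange(h))
    p=cv2.undistortPoints(np.stack([u,v],-1).reshape(-1,1,2).astype(np.float64),k,d).reshape(h,w,2)
    P=np.dstack([p*depth[...,None],depth]); X=(P-t)@R
    X[depth<=0]=np.nan
    return X
def save(name,img): cv2.imwrite("pics/"+name,cv2.cvtColor(img,cv2.COLOR_RGB2BGR))
E
python3 - <<'E'
from h import *
s=arm.observe(); print({k:np.round(v,3) for k,v in s.items()}, arm.grip_point_offset)
for n in("top","scene"):
    i,d=get_image(n); np.savez(n+"0.npz",i=i,d=d); save(n+"0.png",i)
    print(n,K(n)[2].round(2).tolist(),K(n)[3].round(3))
E
```

```text
{'clock': np.float64(0.0), 'joints': array([ 1.084,  0.435,  0.025,  1.574, -0.012,  1.134, -0.075]), 'dq': array([ 0.001,  0.   , -0.002, -0.002, -0.002,  0.002,  0.003]), 'joint_efforts': array([-1.0000e-03, -6.6785e+01,  9.8400e-01, -3.1446e+01, -6.1000e-02,
        4.3000e-02,  0.0000e+00]), 'position': array([ 0.234, -0.579,  0.226]), 'ee_rot': array([-0.391,  2.013, -2.01 ]), 'force': array([ 0.111, -0.005,  0.922]), 'ft_torque': array([-0.041,  0.045, -0.024]), 'width': np.float64(0.999)} 0.0188
top [[0.01, -1.0, -0.01], [-0.99, -0.01, -0.11], [0.11, 0.01, -0.99]] [-0.055  0.627  1.176]
scene [[-0.5, 0.87, 0.01], [0.54, 0.31, -0.78], [-0.68, -0.38, -0.62]] [ 0.344 -0.224  1.568]
```

View pics/top0.png

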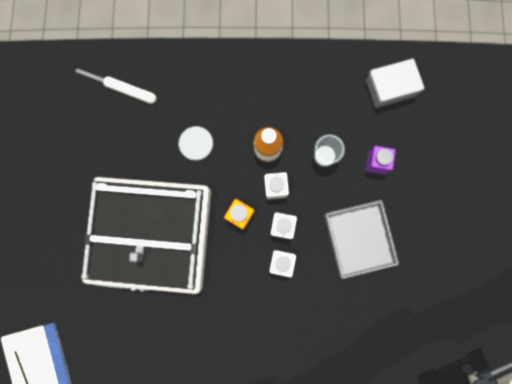

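View pics/scene0.png

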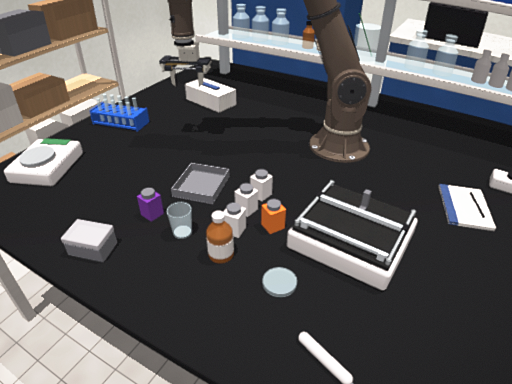

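The top picture shows white jars at (277,185), (284,226) and (283,264). The orange look-alike at (239,214) and the purple one at (382,159) are excluded by colour. The shaker is at (145,237), with its fence at row 190, bar at row 242 and tab near (137,255). The tray is at (361,240), and the bottle, beaker and dish are at (268,143), (328,151) and (196,143). The scene view agrees. Next I measure positions.

```bash
cat > meas.py <<'E'
from h import *
def rect(P):
    (c,s,a)=cv2.minAreaRect((P[:,:2]*1000).astype(np.float32)); return np.round(c,1),np.round(s,1),round(a,1)
def comps(X,m,minn=15):
    n,l,st,ce=cv2.connectedComponentsWithStats(m.astype(np.uint8),connectivity=8)
    for k in range(1,n):
        if st[k,4]>=minn:
            P=X[l==k]; print(ce[k].round(0),st[k,4],"z",np.nanmedian(P[:,2]).round(4),"mean",P.mean(0).round(4),*rect(P))
E
python3 - <<'E'
from meas import *
z=np.load("top0.npz"); i,d=z["i"],z["d"]; X=cloud("top",d); Z=X[...,2]
print("bench z",np.nanmedian(Z[300:330,200:300]))
print("caps"); comps(X,(Z>.084)&(Z<.1)&(np.arange(512)>215)[None])
print("jar shoulders"); comps(X,(Z>.066)&(Z<.1)&(np.arange(512)>215)[None])
L=(np.arange(512)<215)[None]
print("platform"); comps(X,(Z>.08)&(Z<.096)&L)
print("bars"); comps(X,(Z>.1)&(Z<.122)&L)
print("tab"); comps(X,(Z>.135)&L,5)
print("shaker"); comps(X,(Z>.03)&L)
T=(np.arange(512)>320)[None]&(np.arange(384)>195)[:,None]&(np.arange(384)<285)[:,None]
print("tray rim"); comps(X,(Z>.026)&(Z<.045)&T)
print("tray all"); comps(X,(Z>.002)&(Z<.045)&T&(i.sum(-1)>150))
E
```

```text
bench z -0.0016308173193143678
caps
[268. 144.] 179 z 0.0949 mean [ 0.7435 -0.0822  0.0943] [751.7 -81. ] [69.1 69.9] 45.1
[321. 139.] 18 z 0.0871 mean [ 0.7595 -0.2144  0.087 ] [ 759.2 -214. ] [ 6.1 37.1] 39.8
[338. 147.] 59 z 0.0873 mean [ 0.7412 -0.2566  0.0874] [ 737.7 -253.7] [70.1 32.5] 5.9
[321. 157.] 29 z 0.0872 mean [ 0.7139 -0.2138  0.0875] [ 716.  -213.7] [51.5 13.4] 41.7
[384. 156.] 216 z 0.0893 mean [ 0.7174 -0.373   0.0893] [ 716.8 -373.2] [39.1 40.2] 2.9
[276. 184.] 215 z 0.0901 mean [ 0.6455 -0.1025  0.09  ] [ 645.3 -102.5] [38.7 40.7] 45.2
[238. 213.] 220 z 0.0904 mean [ 0.5713 -0.0098  0.0903] [571.7  -8.9] [39.8 39.7] 0.4
[284. 225.] 226 z 0.0901 mean [ 0.5432 -0.1215  0.0901] [ 543.6 -122.1] [39.4 39.3] 0.4
[283. 264.] 231 z 0.0903 mean [ 0.4488 -0.1198  0.0902] [ 448.6 -120.4] [38.9 39.2] 0.5
jar shoulders
[397.  79.] 1011 z 0.0681 mean [ 0.9273 -0.4176  0.0684] [ 928.4 -418.2] [ 86.8 120.1] 16.8
[268. 146.] 226 z 0.093 mean [ 0.7399 -0.0813  0.0902] [751.4 -81. ] [69.7 70.2] 46.1
[330. 147.] 216 z 0.0839 mean [ 0.7402 -0.2388  0.0813] [ 735.1 -235.4] [69.3 71.6]
[... 403 characters left out ...]
94  0.0825] [ 448.9 -119.9] [52.1 51.9] 79.2
platform
[143. 236.] 9362 z 0.0866 mean [0.5126 0.2251 0.0867] [517.1 225.4] [278.7 251.1] 86.3
bars
[142. 226.] 1721 z 0.1071 mean [0.5355 0.2242 0.1069] [516.4 226.6] [277.7 235.9] 85.4
tab
[134. 256.] 80 z 0.1537 mean [0.4638 0.2283 0.1522] [463.2 229.9] [18.5 19.6] 80.4
shaker
[146. 235.] 12627 z 0.0868 mean [0.5144 0.2178 0.0876] [513.8 225. ] [296.4 276.4] 86.0
tray rim
[362. 239.] 426 z 0.0313 mean [ 0.5116 -0.3258  0.0312] [ 512.6 -325.5] [169.3 151.6] 13.8
tray all
[362. 240.] 2254 z 0.0046 mean [ 0.5103 -0.3296  0.0105] [ 513. -329.] [178.6 159.2] 13.2
[358. 221.] 17 z 0.0041 mean [ 0.5592 -0.3223  0.0038] [ 560.2 -322.9] [21.9  9.6] 7.5
```

```bash
python3 - <<'E'
from h import *
i=np.load("top0.npz")["i"]
save("crop0.png",cv2.resize(i[130:310,70:410],None,fx=2.3,fy=2.3,interpolation=cv2.INTER_CUBIC))
E
```

```text
(no output)
```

View pics/crop0.png

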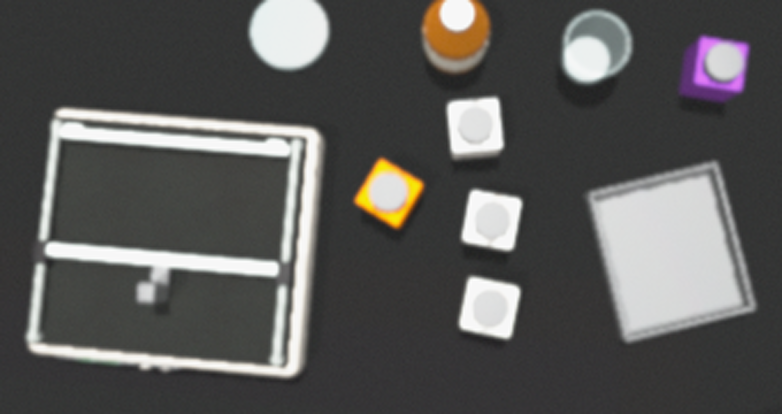

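The crop confirms three white jars, with the orange and purple ones left out. Their sizes (52 mm) and cap heights (about 0.09) fit. Next I work out the jaw yaw and the shaker-frame targets.

```bash
cat >> h.py <<'E'
from scipy.spatial.transform import Rotation as Ro
def jaw():
    s=arm.observe(); M=Ro.from_rotvec(s["ee_rot"]).as_matrix()
    return s, np.degrees(np.arctan2(M[1,2],M[0,2])), M
E
python3 - <<'E'
from meas import *
s,a,M=jaw(); print(a, M.round(3).tolist())
z=np.load("top0.npz"); X=cloud("top",z["d"]); Z=X[...,2]
L=(np.arange(512)<215)[None]
m=(Z>.1)&(Z<.122)&L
rr=np.arange(384)[:,None]*np.ones((1,512)); cc=np.arange(512)[None]*np.ones((384,1))
for nm,mm in (("fence",m&(rr<205)&(cc>100)&(cc<190)),("bar",m&(rr>225)&(rr<255)&(cc>100)&(cc<190))):
    P=X[mm]; k=np.polyfit(P[:,1],P[:,0],1); print(nm,"yaw",np.degrees(np.arctan(-k[0])),rect(P),len(P))
y=np.radians(-3.9); R=np.array([[np.cos(y),-np.sin(y)],[np.sin(y),np.cos(y)]]); c=np.array([.517,.2254])
for nm,mm in (("fence",m&(rr<205)&(cc>100)&(cc<190)),("bar",m&(rr>225)&(rr<255)&(cc>100)&(cc<190))):
    q=(X[mm][:,:2]-c)@R; print(nm,np.percentile(q[:,0],[1,5,50,95,99]).round(4))
for p in ([.068,.048],[.068,-.048],[-.054,0]): print(p,(c+R@p).round(4))
E
```

```text
-68.01648354654685 [[-0.927, -0.001, 0.374], [-0.374, 0.001, -0.927], [0.0, -1.0, -0.001]]
fence yaw -4.048205194384408 (array([623., 220.]), array([221.3,  14.4]), 86.0) 403
bar yaw -4.3695610655004575 (array([485.2, 215.7]), array([219. ,  34.6]), 86.2) 506
fence [0.0993 0.0996 0.1045 0.1096 0.1131]
bar [-0.0441 -0.0376 -0.0216 -0.0152 -0.0141]
[0.068, 0.048] [0.5881 0.2687]
[0.068, -0.048] [0.5816 0.1729]
[-0.054, 0] [0.4631 0.2291]
```

carry_out(steps=[0.8, 0.14, 0.31, 0, -0.05, 0.8, 0.28, 0.62, 0, -0.1, 0.8, 0.43, 0.92, 0, -0.146], grip_force=25)

```text
clock: 0.4
position: [0.277, -0.4862, 0.2262]
ee_rot: [-0.279, 2.08, -2.078]
force: [0.8, 0.6, 0.4]
width: 0.816
```

carry_out(steps=[0.8, 0.14, 0.31, 0, -0.05, 0.8, 0.28, 0.62, 0, -0.1, 0.8, 0.43, 0.92, 0, -0.146])

```text
clock: 0.7
position: [0.3201, -0.394, 0.2265]
ee_rot: [-0.164, 2.143, -2.142]
force: [-0.8, -0.7, -0.6]
width: 0.801
```

carry_out(steps=[0.8, 0.14, 0.31, 0, -0.05, 0.8, 0.28, 0.62, 0, -0.1, 0.8, 0.43, 0.92, 0, -0.146])

```text
clock: 1.0
position: [0.3631, -0.302, 0.2265]
ee_rot: [-0.043, 2.203, -2.202]
force: [0.4, 0.2, -0.2]
width: 0.799
```

carry_out(steps=[0.8, 0.14, 0.31, 0, -0.05, 0.8, 0.28, 0.62, 0, -0.1, 0.8, 0.43, 0.92, 0, -0.146])

```text
clock: 1.3
position: [0.4061, -0.2101, 0.2266]
ee_rot: [-0.083, -2.182, 2.182]
force: [-0.6, -0.8, 0.1]
width: 0.801
```

carry_out(steps=[0.8, 0.14, 0.31, 0, -0.05, 0.8, 0.28, 0.62, 0, -0.1, 0.8, 0.43, 0.92, 0, -0.146, 0.8, 0.43, 0.92, 0, -0.146, 0.8, 0.43, 0.92, 0, -0.146])

```text
clock: 1.8
position: [0.4489, -0.1191, 0.2265]
ee_rot: [-0.199, -2.123, 2.123]
force: [-0.6, -0.3, -0.7]
width: 0.8
```

```bash
python3 -c "
from h import *
s,a,M=jaw();print(s['clock'],s['position'].round(4),a,s['force'].round(2),s['width'])"
```

```text
1.8 [ 0.4489 -0.1191  0.2265] -100.73787549222895 [-0.62 -0.29 -0.69] 0.7998407617924254
```

carry_out(steps=[0.8, 0, 0, -0.33, 0, 0.8, 0, 0, -0.66, 0, 0.8, 0, 0, -1, 0])

```text
clock: 2.1
position: [0.4485, -0.1212, 0.1259]
ee_rot: [-0.205, -2.12, 2.122]
force: [0.6, -0.3, 0.3]
width: 0.802
```

carry_out(steps=[0.8, 0, 0, -0.25, 0, 0.8, 0, 0, -0.5, 0, 0.8, 0, 0, -0.75, 0, 0.8, 0, 0, -0.9, 0, 0.8, 0, 0, -0.9, 0])

```text
clock: 2.6
position: [0.4469, -0.1208, 0.035]
ee_rot: [-0.199, -2.119, 2.12]
force: [-0.0, 0.0, 0.1]
width: 0.801
```

carry_out(steps=[0.3, 0, 0, 0, 0, 0.3, 0, 0, 0, 0, 0.3, 0, 0, 0, 0, 0.3, 0, 0, 0, 0, 0.3, 0, 0, 0, 0, 0.3, 0, 0, 0, 0])

```text
clock: 3.2
position: [0.4496, -0.1199, 0.0376]
ee_rot: [-0.204, -2.122, 2.123]
force: [-1.0, -0.7, 6.7]
width: 0.56
```

carry_out(steps=[0.3, 0, 0, 0.1, 0, 0.3, 0, 0, 0.2, 0, 0.3, 0, 0, 0.4, 0, 0.3, 0, 0, 0.6, 0, 0.3, 0, 0, 0.6, 0, 0.3, 0, 0, 0.6, 0, 0.3, 0, 0, 0.6, 0])

```text
clock: 3.9
position: [0.4483, -0.1195, 0.096]
ee_rot: [-0.2, -2.121, 2.121]
force: [-0.5, 0.5, -5.0]
width: 0.561
```

carry_out(steps=[0.3, 0, 0, 0, 0])

```text
clock: 4.0
position: [0.4483, -0.1194, 0.0959]
ee_rot: [-0.2, -2.121, 2.121]
force: [-0.1, 0.3, -4.9]
width: 0.564
```

That jar is heavy at about 4.9 N. I carry it to the left spot on the platform.

carry_out(steps=[0.3, 0, 0, 0.3, 0, 0.3, 0, 0, 0.6, 0, 0.3, 0.1, 0.2, 0.9, 0, 0.3, 0.2, 0.5, 1, 0.05, 0.3, 0.3, 0.8, 1, 0.1, 0.3, 0.4, 1, 1, 0.15])

```text
clock: 4.6
position: [0.4891, -0.0172, 0.1965]
ee_rot: [-0.074, -2.187, 2.186]
force: [0.3, 0.6, -5.8]
width: 0.564
```

carry_out(steps=[0.3, 0.12, 0.32, 0.07, 0, 0.3, 0.25, 0.65, 0.15, 0, 0.3, 0.35, 1, 0.2, 0])

```text
clock: 4.9
position: [0.5246, 0.081, 0.216]
ee_rot: [-0.078, -2.183, 2.185]
force: [0.8, 0.4, -5.3]
width: 0.563
```

carry_out(steps=[0.3, 0.12, 0.32, 0, 0, 0.3, 0.25, 0.65, 0, 0, 0.3, 0.35, 1, 0, 0])

```text
clock: 5.2
position: [0.5595, 0.1808, 0.2152]
ee_rot: [-0.077, -2.182, 2.185]
force: [1.8, -0.1, -5.3]
width: 0.568
```

carry_out(steps=[0.3, 0.1, 0.3, 0, 0, 0.3, 0.2, 0.6, 0, 0, 0.3, 0.29, 0.89, 0, 0, 0.3, 0.29, 0.89, 0, 0, 0.3, 0.29, 0.89, 0, 0])

```text
clock: 5.7
position: [0.5875, 0.2698, 0.2148]
ee_rot: [-0.074, -2.183, 2.186]
force: [0.3, -0.7, -4.8]
width: 0.568
```

```bash
cat > look.py <<'E'
import sys
from h import *
s,a,M=jaw();print(s['clock'],s['position'].round(4),a,s['force'].round(2),s['width'].round(3))
i,d=get_image("scene"); save(sys.argv[1],i)
E
python3 look.py s1.png
```

```text
Traceback (most recent call last):
  File "look.py", line 3, in <module>
    s,a,M=jaw();print(s['clock'],s['position'].round(4),a,s['force'].round(2),s['width'].round(3))
                                                                              ^^^^^^^^^^^^^^^^
AttributeError: 'float' object has no attribute 'round'
```

carry_out(steps=[0.3, 0, 0, -0.2, 0, 0.3, 0, 0, -0.4, 0, 0.3, 0, 0, -0.6, 0, 0.3, 0, 0, -0.75, 0, 0.3, 0, 0, -0.82, 0, 0.3, 0, 0, -0.85, 0, 0.3, 0, 0, -0.86, 0, 0.3, 0, 0, -0.86, 0])

```text
clock: 6.5
position: [0.5885, 0.2697, 0.1315]
ee_rot: [-0.08, -2.186, 2.185]
force: [-0.5, -0.7, -4.2]
width: 0.569
```

```bash
sed -i "s/s\['width'\].round(3)/s['width']/" look.py; python3 look.py s1.png
```

```text
6.5 [0.5885 0.2697 0.1315] -94.11572922726081 [-0.51 -0.67 -4.25] 0.5685954907278138
```

View pics/s1.png

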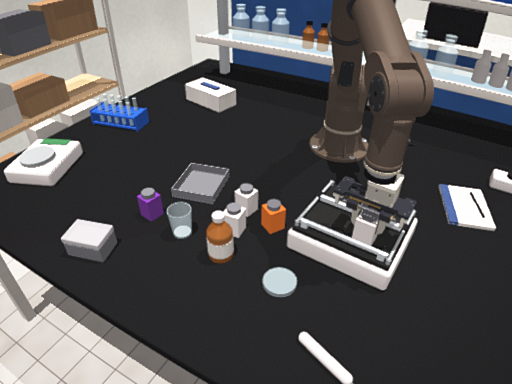

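The jar hangs upright over the left half of the platform at about (368,226), just inside the fence. I lower it gently.

carry_out(steps=[0.3, 0, 0, -0.02, 0, 0.3, 0, 0, -0.03, 0, 0.3, 0, 0, -0.04, 0, 0.3, 0, 0, -0.04, 0])

```text
clock: 6.95
position: [0.5879, 0.2694, 0.1266]
ee_rot: [-0.078, -2.185, 2.185]
force: [0.1, 0.8, -5.3]
width: 0.567
```

carry_out(steps=[0.3, 0, 0, -0.01, 0, 0.3, 0, 0, -0.02, 0, 0.3, 0, 0, -0.02, 0])

```text
clock: 7.25
position: [0.5881, 0.2695, 0.1257]
ee_rot: [-0.079, -2.185, 2.185]
force: [-3.7, -1.4, 4.5]
width: 0.565
```

carry_out(steps=[0.7, 0, 0, 0, 0, 0.7, 0, 0, 0, 0, 0.7, 0, 0, 0, 0, 0.7, 0, 0, 0.1, 0, 0.7, 0, 0, 0.4, 0, 0.7, 0, 0, 0.7, 0, 0.7, 0, 0, 1, 0])

```text
clock: 7.95
position: [0.588, 0.2696, 0.2266]
ee_rot: [-0.079, -2.185, 2.185]
force: [-0.7, -0.2, -0.7]
width: 0.704
```

carry_out(steps=[0.8, -0.04, -0.33, 0, -0.04, 0.8, -0.08, -0.66, 0, -0.08, 0.8, -0.12, -1, 0, -0.135])

```text
clock: 8.25
position: [0.576, 0.1688, 0.2258]
ee_rot: [-0.192, -2.129, 2.128]
force: [1.1, -1.2, 0.6]
width: 0.796
```

carry_out(steps=[0.8, -0.04, -0.33, 0, 0, 0.8, -0.08, -0.66, 0, 0, 0.8, -0.12, -1, 0, 0])

```text
clock: 8.55
position: [0.5639, 0.0684, 0.2256]
ee_rot: [-0.191, -2.129, 2.129]
force: [-0.4, 0.6, -0.1]
width: 0.797
```

carry_out(steps=[0.8, -0.04, -0.33, 0, 0, 0.8, -0.08, -0.66, 0, 0, 0.8, -0.12, -1, 0, 0])

```text
clock: 8.85
position: [0.552, -0.0316, 0.2257]
ee_rot: [-0.191, -2.129, 2.129]
force: [0.6, -0.4, 0.3]
width: 0.799
```

carry_out(steps=[0.8, -0.04, -0.33, 0, 0, 0.8, -0.08, -0.66, 0, 0, 0.8, -0.09, -0.9, 0, 0, 0.8, -0.09, -0.9, 0, 0, 0.8, -0.09, -0.9, 0, 0])

```text
clock: 9.35
position: [0.5432, -0.1207, 0.2254]
ee_rot: [-0.192, -2.128, 2.128]
force: [-0.6, 1.3, -0.2]
width: 0.799
```

```bash
python3 - <<'E'
from meas import *
s,a,M=jaw();print(s['clock'],s['position'].round(4),a,s['force'].round(2),s['width'])
i,d=get_image("top"); save("t1.png",i); X=cloud("top",d);Z=X[...,2]
L=(np.arange(512)<215)[None]
comps(X,(Z>.145)&(Z<.19)&L); 
q=X[(Z>.155)&(Z<.19)&L]; print(rect(q))
E
```

```text
9.35 [ 0.5432 -0.1207  0.2254] -100.2535075488711 [-0.56  1.25 -0.17] 0.7989218069499138
[118. 203.] 554 z 0.1675 mean [0.586  0.2656 0.1694] [587.4 270.2] [54.9 52.7] 85.9
[134. 256.] 69 z 0.1543 mean [0.4634 0.2292 0.1539] [463.1 230. ] [18.5 18.8] 80.0
(array([534.2, 262.6]), array([167.5,  63.9]), 8.1)
```

The first jar stands on the platform at (0.587, 0.270), square to the fence. Now the middle jar.

carry_out(steps=[0.8, 0, 0, -0.33, 0, 0.8, 0, 0, -0.66, 0, 0.8, 0, 0, -1, 0])

```text
clock: 9.7
position: [0.5437, -0.1187, 0.1244]
ee_rot: [-0.189, -2.131, 2.13]
force: [0.8, 0.1, 0.4]
width: 0.801
```

carry_out(steps=[0.8, 0, 0, -0.25, 0, 0.8, 0, 0, -0.5, 0, 0.8, 0, 0, -0.75, 0, 0.8, 0, 0, -0.88, 0, 0.8, 0, 0, -0.88, 0])

```text
clock: 10.2
position: [0.5422, -0.1191, 0.0354]
ee_rot: [-0.185, -2.129, 2.127]
force: [0.1, -0.1, 0.5]
width: 0.802
```

carry_out(steps=[0.3, 0, 0, 0, 0, 0.3, 0, 0, 0, 0, 0.3, 0, 0, 0, 0, 0.3, 0, 0, 0, 0, 0.3, 0, 0, 0, 0, 0.3, 0, 0, 0, 0])

```text
clock: 10.8
position: [0.5438, -0.1207, 0.0378]
ee_rot: [-0.192, -2.129, 2.129]
force: [-0.7, -0.6, 6.8]
width: 0.565
```

carry_out(steps=[0.3, 0, 0, 0.1, 0, 0.3, 0, 0, 0.2, 0, 0.3, 0, 0, 0.4, 0, 0.3, 0, 0, 0.6, 0, 0.3, 0, 0, 0.6, 0, 0.3, 0, 0, 0.6, 0, 0.3, 0, 0, 0.6, 0])

```text
clock: 11.5
position: [0.5424, -0.1205, 0.0963]
ee_rot: [-0.189, -2.128, 2.128]
force: [0.6, -0.3, -1.5]
width: 0.563
```

carry_out(steps=[0.3, 0, 0, 0, 0])

```text
clock: 11.6
position: [0.5424, -0.1205, 0.096]
ee_rot: [-0.188, -2.128, 2.128]
force: [0.1, -0.7, -2.3]
width: 0.568
```

It reads 1.5–2.3 N, so it is probably the empty one. I check the force again on the way to the tray.

carry_out(steps=[0.3, 0, -0.05, 0.1, 0, 0.3, -0.05, -0.3, 0.2, 0, 0.3, -0.1, -0.65, 0.2, 0, 0.3, -0.15, -1, 0.2, 0])

```text
clock: 12.0
position: [0.5281, -0.2217, 0.1176]
ee_rot: [-0.189, -2.129, 2.13]
force: [-0.1, -0.2, -1.0]
width: 0.569
```

carry_out(steps=[0.3, -0.05, -0.3, 0, 0, 0.3, -0.1, -0.65, 0, 0, 0.3, -0.15, -1, 0, 0, 0.3, -0.15, -1.0, 0, 0, 0.3, -0.15, -1.0, 0, 0, 0.3, -0.15, -1.0, 0, 0])

```text
clock: 12.6
position: [0.5133, -0.3195, 0.1168]
ee_rot: [-0.189, -2.13, 2.128]
force: [-0.7, 0.5, -0.7]
width: 0.565
```

carry_out(steps=[0.3, 0, 0, 0, 0])

```text
clock: 12.7
position: [0.5135, -0.3191, 0.1169]
ee_rot: [-0.188, -2.13, 2.129]
force: [0.3, -0.0, -1.2]
width: 0.563
```

carry_out(steps=[0.3, 0, 0, 0, 0])

```text
clock: 12.8
position: [0.5134, -0.3194, 0.1169]
ee_rot: [-0.188, -2.13, 2.129]
force: [0.5, 0.3, -0.3]
width: 0.565
```

It is the empty one, at about 1 N. I lower it into the tray.

carry_out(steps=[0.3, 0, 0, -0.2, 0, 0.3, 0, 0, -0.4, 0, 0.3, 0, 0, -0.58, 0, 0.3, 0, 0, -0.66, 0, 0.3, 0, 0, -0.7, 0, 0.3, 0, 0, -0.72, 0, 0.3, 0, 0, -0.73, 0, 0.3, 0, 0, -0.74, 0, 0.3, 0, 0, -0.74, 0])

```text
clock: 13.7
position: [0.5132, -0.3207, 0.0432]
ee_rot: [-0.191, -2.128, 2.129]
force: [-0.9, -0.0, -0.5]
width: 0.564
```

carry_out(steps=[0.3, 0, 0, -0.01, 0, 0.3, 0, 0, -0.01, 0])

```text
clock: 13.9
position: [0.5131, -0.3206, 0.0419]
ee_rot: [-0.19, -2.128, 2.129]
force: [0.2, -0.6, -0.7]
width: 0.567
```

carry_out(steps=[0.3, 0, 0, -0.01, 0, 0.3, 0, 0, -0.01, 0])

```text
clock: 14.1
position: [0.5131, -0.3207, 0.0419]
ee_rot: [-0.19, -2.128, 2.129]
force: [-3.5, 1.6, 11.5]
width: 0.567
```

carry_out(steps=[0.3, 0, 0, -0.01, 0, 0.3, 0, 0, -0.01, 0])

```text
clock: 14.3
position: [0.5132, -0.3207, 0.0418]
ee_rot: [-0.191, -2.128, 2.129]
force: [-7.4, 3.2, 21.7]
width: 0.564
```

carry_out(steps=[0.3, 0, 0, 0.02, 0, 0.7, 0, 0, 0.02, 0, 0.7, 0, 0, 0.02, 0, 0.7, 0, 0, 0.02, 0, 0.7, 0, 0, 0.2, 0, 0.7, 0, 0, 0.5, 0, 0.7, 0, 0, 1, 0])

```text
clock: 15.0
position: [0.511, -0.3195, 0.1378]
ee_rot: [-0.183, -2.128, 2.123]
force: [1.2, -0.7, 0.4]
width: 0.695
```

carry_out(steps=[0.8, 0.05, 0.05, 0.4, 0.05, 0.8, 0.2, 0.35, 0.7, 0.15, 0.8, 0.4, 0.65, 0.87, 0.25, 0.8, 0.6, 1, 0.87, 0.35])

```text
clock: 15.4
position: [0.5749, -0.2209, 0.23]
ee_rot: [-0.101, 2.166, -2.171]
force: [1.3, -0.7, 0.4]
width: 0.8
```

carry_out(steps=[0.8, 0.2, 0.3, 0, 0, 0.8, 0.4, 0.6, 0, 0, 0.8, 0.6, 1, 0, 0])

```text
clock: 15.7
position: [0.6334, -0.1211, 0.2264]
ee_rot: [-0.103, 2.172, -2.174]
force: [0.5, 0.3, -0.1]
width: 0.801
```

carry_out(steps=[0.8, 0.13, 0.19, 0, 0, 0.8, 0.13, 0.19, 0, 0, 0.8, 0.13, 0.19, 0, 0, 0.8, 0.13, 0.19, 0, 0])

```text
clock: 16.1
position: [0.6455, -0.1033, 0.2265]
ee_rot: [-0.104, 2.172, -2.174]
force: [0.4, -0.9, -0.2]
width: 0.802
```

```bash
python3 look.py s2.png; python3 - <<'E'
from meas import *
i,d=get_image("top"); X=cloud("top",d);Z=X[...,2]
m=(np.arange(512)>330)[None]&(np.arange(384)>190)[:,None]&(np.arange(384)<290)[:,None]
comps(X,(Z>.07)&(Z<.11)&m)
E
```

```text
16.1 [ 0.6455 -0.1033  0.2265] -84.54436101149321 [ 0.4  -0.94 -0.17] 0.8019765953443636
[364. 238.] 421 z 0.0899 mean [ 0.5129 -0.3181  0.0862] [ 513.5 -319.9] [51.5 50.1] 79.2
```

View pics/s2.png

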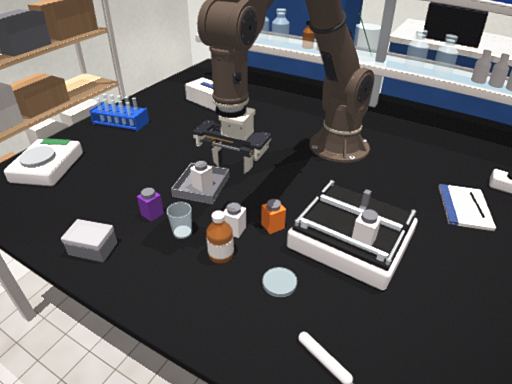

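The empty jar is upright in the tray at (200,176) and the first heavy jar is on the platform at (366,227). The last white jar is at (235,218), beside the bottle at (219,240). I descend on it slowly.

carry_out(steps=[0.8, 0, 0, -0.33, 0, 0.8, 0, 0, -0.66, 0, 0.8, 0, 0, -0.9, 0, 0.8, 0, 0, -0.9, 0])

```text
clock: 16.6
position: [0.6432, -0.1027, 0.1333]
ee_rot: [-0.111, 2.176, -2.175]
force: [-0.4, -0.2, -0.0]
width: 0.798
```

carry_out(steps=[0.8, 0, 0, -0.25, 0, 0.8, 0, 0, -0.5, 0, 0.8, 0, 0, -0.75, 0, 0.8, 0, 0, -0.9, 0, 0.8, 0, 0, -0.99, 0, 0.8, 0, 0, -0.99, 0])

```text
clock: 17.2
position: [0.6458, -0.1018, 0.0375]
ee_rot: [-0.106, 2.172, -2.172]
force: [-0.2, 1.5, -0.5]
width: 0.799
```

carry_out(steps=[0.3, 0, 0, 0, 0, 0.3, 0, 0, 0, 0, 0.3, 0, 0, 0, 0, 0.3, 0, 0, 0, 0, 0.3, 0, 0, 0, 0, 0.3, 0, 0, 0, 0])

```text
clock: 17.8
position: [0.6468, -0.1022, 0.0388]
ee_rot: [-0.103, 2.17, -2.172]
force: [-0.4, -1.4, 5.8]
width: 0.564
```

carry_out(steps=[0.3, 0, 0, 0.1, 0, 0.3, 0, 0, 0.2, 0, 0.3, 0, 0, 0.4, 0, 0.3, 0, 0, 0.6, 0, 0.3, 0, 0, 0.8, 0, 0.3, 0, 0, 1, 0, 0.3, 0, 0, 1, 0])

```text
clock: 18.5
position: [0.6478, -0.1012, 0.1411]
ee_rot: [-0.1, 2.169, -2.17]
force: [0.9, 0.1, -4.0]
width: 0.565
```

carry_out(steps=[0.3, 0, 0, 0, 0])

```text
clock: 18.6
position: [0.6458, -0.1014, 0.1377]
ee_rot: [-0.105, 2.171, -2.171]
force: [-0.2, 0.6, -4.5]
width: 0.566
```

This one is heavy too, at about 4.5 N. I carry it to the right spot on the platform.

carry_out(steps=[0.3, 0, 0, 0.3, 0, 0.3, 0, 0.1, 0.6, 0, 0.3, -0.1, 0.3, 0.8, -0.07, 0.3, -0.15, 0.6, 0.8, -0.14, 0.3, -0.2, 0.9, 0.8, -0.216])

```text
clock: 19.1
position: [0.6252, -0.0111, 0.217]
ee_rot: [-0.082, -2.182, 2.182]
force: [1.7, 0.0, -4.7]
width: 0.566
```

carry_out(steps=[0.3, -0.1, 0.3, 0, 0, 0.3, -0.2, 0.6, 0, 0, 0.3, -0.25, 0.92, 0, 0])

```text
clock: 19.4
position: [0.5992, 0.0811, 0.216]
ee_rot: [-0.076, -2.182, 2.184]
force: [0.0, -0.6, -4.5]
width: 0.566
```

carry_out(steps=[0.3, -0.05, 0.3, 0, 0, 0.3, -0.12, 0.6, 0, 0, 0.3, -0.19, 0.92, 0, 0, 0.3, -0.19, 0.92, 0, 0, 0.3, -0.19, 0.92, 0, 0, 0.3, -0.19, 0.92, 0, 0])

```text
clock: 20.0
position: [0.5818, 0.1711, 0.2166]
ee_rot: [-0.079, -2.182, 2.185]
force: [0.6, -0.8, -4.2]
width: 0.565
```

```bash
python3 look.py s3.png
```

```text
20.0 [0.5818 0.1711 0.2166] -94.21848240005535 [ 0.58 -0.8  -4.17] 0.565419955062224
```

carry_out(steps=[0.3, 0, 0, -0.2, 0, 0.3, 0, 0, -0.4, 0, 0.3, 0, 0, -0.6, 0, 0.3, 0, 0, -0.75, 0, 0.3, 0, 0, -0.82, 0, 0.3, 0, 0, -0.85, 0, 0.3, 0, 0, -0.87, 0, 0.3, 0, 0, -0.88, 0, 0.3, 0, 0, -0.88, 0])

```text
clock: 20.95
position: [0.5823, 0.1725, 0.1303]
ee_rot: [-0.08, -2.185, 2.184]
force: [0.1, -0.0, -4.1]
width: 0.567
```

carry_out(steps=[0.3, 0, 0, -0.01, 0, 0.3, 0, 0, -0.02, 0, 0.3, 0, 0, -0.02, 0])

```text
clock: 21.25
position: [0.5819, 0.1725, 0.1277]
ee_rot: [-0.079, -2.184, 2.185]
force: [0.5, 0.3, -4.7]
width: 0.566
```

carry_out(steps=[0.3, 0, 0, -0.01, 0, 0.3, 0, 0, -0.015, 0, 0.3, 0, 0, -0.015, 0])

```text
clock: 21.55
position: [0.5821, 0.1725, 0.1268]
ee_rot: [-0.08, -2.185, 2.185]
force: [-3.0, -1.5, 4.0]
width: 0.562
```

Both heavy jars are down. I release, rise, and move over the tab.

carry_out(steps=[0.7, 0, 0, 0, 0, 0.7, 0, 0, 0, 0, 0.7, 0, 0, 0, 0, 0.7, 0, 0, 0.1, 0, 0.7, 0, 0, 0.4, 0, 0.7, 0, 0, 0.7, 0, 0.7, 0, 0, 1, 0])

```text
clock: 22.25
position: [0.582, 0.1725, 0.2281]
ee_rot: [-0.08, -2.185, 2.184]
force: [-0.2, 0.1, -0.2]
width: 0.704
```

carry_out(steps=[0.5, -0.33, 0.15, 0, 0, 0.5, -0.66, 0.35, 0, 0, 0.5, -1, 0.56, 0, 0])

```text
clock: 22.55
position: [0.4813, 0.2288, 0.2272]
ee_rot: [-0.082, -2.185, 2.184]
force: [0.0, 1.5, 0.4]
width: 0.518
```

carry_out(steps=[0.5, -0.19, 0, 0, 0, 0.5, -0.19, 0, 0, 0, 0.5, -0.19, 0, 0, 0, 0.5, -0.19, 0, 0, 0])

```text
clock: 22.95
position: [0.4642, 0.228, 0.2266]
ee_rot: [-0.082, -2.184, 2.184]
force: [-0.0, 0.5, 0.1]
width: 0.499
```

```bash
python3 look.py s3.png; python3 - <<'E'
from meas import *
i,d=get_image("top"); save("t3.png",cv2.resize(i[140:340,60:330],None,fx=2.5,fy=2.5)); X=cloud("top",d);Z=X[...,2]
L=(np.arange(512)<215)[None]
comps(X,(Z>.145)&(Z<.19)&L)
E
```

```text
22.95 [0.4642 0.228  0.2266] -94.24037330771435 [-0.04  0.51  0.08] 0.4991197149418281
[118. 203.] 555 z 0.168 mean [0.5861 0.2657 0.1692] [587.3 270. ] [55.3 52.5] 86.0
[159. 206.] 517 z 0.1681 mean [0.5795 0.1696 0.1698] [580.8 172.3] [51.5 52.2] 85.9
```

View pics/s3.png

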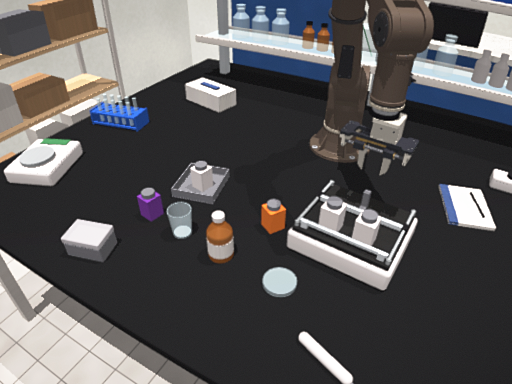

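Both heavy jars stand upright between the fence and the bar, at (333,213) and (368,228), square to within half a degree. The gripper is above the tab. I descend and grip it.

carry_out(steps=[0.5, -0.01, 0.01, -0.3, 0, 0.5, -0.01, 0.01, -0.6, 0, 0.5, -0.01, 0.01, -0.85, 0, 0.5, -0.01, 0.01, -1, 0, 0.5, -0.01, 0.01, -1, 0])

```text
clock: 23.55
position: [0.4613, 0.2283, 0.1241]
ee_rot: [-0.076, -2.18, 2.185]
force: [-0.2, 0.3, -0.4]
width: 0.497
```

carry_out(steps=[0, 0, 0, 0, 0, 0, 0, 0, 0, 0, 0, 0, 0, 0, 0, 0, 0, 0, 0, 0, 0, 0, 0, 0, 0, 0, 0, 0, 0, 0, 0, 0, 0, 0, 0])

```text
clock: 24.25
position: [0.4625, 0.2301, 0.127]
ee_rot: [-0.08, -2.186, 2.184]
force: [-1.5, 0.7, 6.3]
width: 0.195
```

carry_out(steps=[0, 0.1, -0.007, 0, 0, 0, 0.2, -0.014, 0, 0, 0, 0.3, -0.021, 0, 0, 0, 0.4, -0.028, 0, 0, 0, 0.5, -0.035, 0, 0, 0, 0.5, -0.035, 0, 0, 0, 0.5, -0.035, 0, 0])

```text
clock: 24.95
position: [0.5134, 0.2265, 0.127]
ee_rot: [-0.082, -2.187, 2.184]
force: [3.2, 1.6, 4.8]
width: 0.194
```

carry_out(steps=[0, 0.02, -0.001, 0, 0, 0, 0.04, -0.003, 0, 0, 0, 0.06, -0.004, 0, 0, 0, 0.08, -0.006, 0, 0, 0, 0.08, -0.006, 0, 0, 0, 0.08, -0.006, 0, 0])

```text
clock: 25.55
position: [0.5194, 0.2261, 0.127]
ee_rot: [-0.078, -2.185, 2.184]
force: [-2.8, 0.7, 10.3]
width: 0.198
```

carry_out(steps=[0, 0.01, -0.001, 0, 0, 0, 0.02, -0.002, 0, 0, 0, 0.03, -0.002, 0, 0, 0, 0.03, -0.002, 0, 0])

```text
clock: 25.95
position: [0.5209, 0.2259, 0.127]
ee_rot: [-0.075, -2.184, 2.184]
force: [-8.4, 0.2, 14.7]
width: 0.197
```

carry_out(steps=[0, 0.01, -0.001, 0, 0, 0, 0.02, -0.002, 0, 0, 0, 0.02, -0.002, 0, 0])

```text
clock: 26.25
position: [0.523, 0.2258, 0.127]
ee_rot: [-0.075, -2.184, 2.184]
force: [-8.8, 1.3, 14.1]
width: 0.189
```

```bash
cat > t.py <<'E'
from meas import *
s,a,M=jaw();print(s['clock'],s['position'].round(4),s['force'].round(2),s['width'])
i,d=get_image("scene"); X=cloud("scene",d);Z=X[...,2]
y=np.radians(-4); R=np.array([[np.cos(y),-np.sin(y)],[np.sin(y),np.cos(y)]]); q=(X[...,:2]-[.517,.2254])@R
for sgn in(-1,1):
    # front faces of jars (fence side) above fence
    m=(Z>.115)&(Z<.155)&(abs(q[...,1]-sgn*.048)<.02)&(q[...,0]>.06)&(q[...,0]<.13)
    print("jar",sgn,"fence-side face x'",np.nanmedian(q[m][:,0]).round(4),m.sum())
m=(Z>.1)&(Z<.115)&(abs(q[...,1])<.11)&(q[...,0]>.09)&(q[...,0]<.13); print("fence x'",np.percentile(q[m][:,0],[3,50,97]).round(4))
E
python3 t.py
```

```text
26.25 [0.523  0.2258 0.127 ] [-8.83  1.28 14.06] 0.18923900841328462
jar -1 fence-side face x' 0.1013 165
jar 1 fence-side face x' 0.1002 184
fence x' [0.0983 0.1102 0.1164]
```

carry_out(steps=[0, 0.01, -0.001, 0.005, 0, 0, 0.02, -0.002, 0.005, 0, 0, 0.02, -0.002, 0.005, 0])

```text
clock: 26.6
position: [0.5247, 0.2257, 0.127]
ee_rot: [-0.074, -2.184, 2.184]
force: [-7.5, 2.0, 11.3]
width: 0.196
```

carry_out(steps=[0, 0.01, -0.001, 0, 0, 0, 0.01, -0.001, 0, 0, 0, 0.01, -0.001, 0, 0])

```text
clock: 26.9
position: [0.5254, 0.2256, 0.127]
ee_rot: [-0.074, -2.184, 2.184]
force: [-8.5, 2.3, 10.5]
width: 0.195
```

```bash
python3 t.py
```

```text
26.9 [0.5254 0.2256 0.127 ] [-8.47  2.31 10.54] 0.19537224929213665
jar -1 fence-side face x' 0.1038 171
jar 1 fence-side face x' 0.1026 179
fence x' [0.1002 0.1106 0.1161]
```

The jars are still sliding. I continue in 1 mm steps until the force climbs.

carry_out(steps=[0, 0.01, -0.001, 0, 0, 0, 0.01, -0.001, 0, 0, 0, 0.01, -0.001, 0, 0])

```text
clock: 27.25
position: [0.5254, 0.2256, 0.127]
ee_rot: [-0.072, -2.183, 2.184]
force: [-12.3, 1.9, 13.4]
width: 0.195
```

carry_out(steps=[0, 0.01, -0.001, 0, 0, 0, 0.01, -0.001, 0, 0, 0, 0.01, -0.001, 0, 0])

```text
clock: 27.55
position: [0.5255, 0.2256, 0.1269]
ee_rot: [-0.069, -2.182, 2.184]
force: [-15.6, 2.2, 16.0]
width: 0.197
```

carry_out(steps=[0, 0.01, -0.001, 0, 0, 0, 0.01, -0.001, 0, 0, 0, 0.01, -0.001, 0, 0])

```text
clock: 27.85
position: [0.5255, 0.2256, 0.1269]
ee_rot: [-0.067, -2.181, 2.183]
force: [-19.7, 0.4, 20.5]
width: 0.192
```

The bar stopped at shaker-frame x' = 0.0085, where 0.008 is expected, and the force climbed to 20 N. I relax most of the push, then release and rise.

carry_out(steps=[0, -0.02, 0.001, 0.01, 0, 0, -0.02, 0.001, 0.01, 0, 0.4, -0.02, 0.001, 0.01, 0, 0.4, -0.02, 0.001, 0.01, 0, 0.4, -0.02, 0.001, 0.01, 0, 0.4, -0.02, 0.001, 0.2, 0, 0.4, -0.02, 0, 0.5, 0, 0.4, -0.02, 0, 1, 0])

```text
clock: 28.65
position: [0.5275, 0.2229, 0.2252]
ee_rot: [-0.074, -2.178, 2.185]
force: [-0.1, 0.7, 0.7]
width: 0.398
```

carry_out(steps=[0.4, -0.25, 0, 0.2, 0, 0.4, -0.5, 0, 0.3, 0, 0.4, -0.75, -0.3, 0.3, 0, 0.4, -1, -0.6, 0.3, 0])

```text
clock: 29.05
position: [0.4282, 0.164, 0.257]
ee_rot: [-0.079, -2.186, 2.185]
force: [0.3, -0.3, -0.5]
width: 0.401
```

carry_out(steps=[0.4, 0, -0.4, 0, 0, 0.4, 0, -0.8, 0, 0, 0.4, 0, -1, 0, 0, 0.4, 0, -1, 0, 0])

```text
clock: 29.45
position: [0.4289, 0.0608, 0.2568]
ee_rot: [-0.086, -2.18, 2.183]
force: [0.5, 0.9, -0.2]
width: 0.402
```

```bash
python3 t.py; python3 - <<'E'
from meas import *
i,d=get_image("top"); X=cloud("top",d);Z=X[...,2]
L=(np.arange(512)<215)[None]
comps(X,(Z>.13)&(Z<.19)&L)
m=(Z>.07)&(Z<.11)&(np.arange(512)>215)[None]; comps(X,m,100)
j,_=get_image("scene"); save("fin.png",np.hstack([cv2.resize(i[140:310,70:410],(400,200)),cv2.resize(j[140:310,100:440],(400,200))]))
E
```

```text
29.45 [0.4289 0.0608 0.2568] [ 0.48  0.91 -0.17] 0.40179823674867937
jar -1 fence-side face x' 0.1036 164
jar 1 fence-side face x' 0.1027 183
fence x' [0.1004 0.1105 0.1169]
[119. 200.] 597 z 0.1649 mean [0.5922 0.2641 0.1671] [593.8 269.6] [55.4 52.7] 86.1
[160. 204.] 552 z 0.1653 mean [0.5855 0.1681 0.1676] [586.9 172.1] [51.7 52.2] 86.1
[138. 230.] 79 z 0.1534 mean [0.5249 0.2227 0.1505] [525.1 224.4] [18.  18.1] 83.8
[268. 144.] 388 z 0.0988 mean [ 0.7431 -0.0806  0.0971] [751.8 -81.2] [68.9 70.2] 0.1
[330. 148.] 197 z 0.085 mean [ 0.7391 -0.2382  0.0831] [ 735. -235.] [70.3 69.9] 35.3
[383. 157.] 424 z 0.0852 mean [ 0.716  -0.3709  0.0821] [ 717.9 -373.6] [54.5 53.1] 80.9
[239. 214.] 432 z 0.0862 mean [ 0.5706 -0.0102  0.0825] [571.2  -9.7] [51.9 52.1] 59.3
[363. 238.] 423 z 0.0898 mean [ 0.5131 -0.3178  0.0864] [ 513.4 -319.8] [51.5 49.8] 79.8
```

View pics/fin.png

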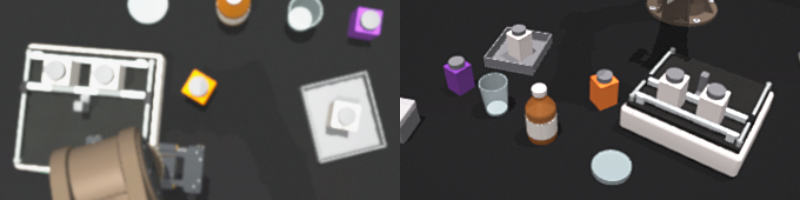

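The final view shows both heavy jars upright between bar and fence, and the empty jar upright in the tray. The gripper is clear of everything and the glassware is where it was. I hand in the job.

```bash
python3 -c "
from cell import arm
print(arm.sign_off())"
```

```text
the job is handed in; nothing more can be done
None
```

The job is handed in at about 29.5 s of the 72 s allowed. The two heavy jars are clamped against the shaker's fence and the empty one stands in the tray.

- **Weighing:** the nearest and farthest jars read about 4.9 N and 4.5 N, so they are the heavy ones. The middle jar read 0.3–2.3 N over several readings, about 1 N once settled, so it is the empty one.
- **Placing:** I set all three jars down under force control. Pressing the empty jar into the tray briefly reached about 23 N at the wrist, well under the 120 N limit.
- **Clamping:** I gripped the tab and slid the bar until it stopped and the push rose to 20 N, then eased off and let go.

**Last checks:**
- The tab position gives a bar travel of about 0.088, the expected value.
- Both jars are upright and square to the fence.
- The empty jar is upright in the tray.
- The bottle and beaker are within about 0.5 mm of where they started. The petri dish looked unmoved in the last picture, but I did not measure it.
- The gripper was touching nothing.
- The scene camera put the jars' fence-side faces 3–4 mm past the fence's nominal position. I put this down to calibration error, since the force stop and the top view agree with the jars seated on the fence.

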